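Lay a staggered firebrick wall against a sprung end plate

ROBOT

A 6-joint arm with a two-finger parallel gripper is mounted at the origin on a cart in front of the work surface, level with it; the furniture and walls round the work are solid. World frame = base frame: x ahead of the robot, y to its left, z up, the work surface at z = 0. Lengths are in m, angles in rad, forces in N, time in s.
With the tool pointing down it reaches from about 0.35 to 0.725 m from the base axis. Payload 6 kg.
Tool frame: the origin (TCP) lies midway between the tips of the shut fingers; the grasp point (between the pads) lies 19 mm behind it; z points along the fingers, y is the line along which they close (so a half turn about z gives the same grasp; the last joint's range is limited). The gripper opens to 85 mm and grips with 20 to 120 N. Pads are 22 mm wide; open, the fingers measure 114 mm over their backs; the gripper's body (76 mm by 85 mm) begins 54 mm behind the grasp point. The pads swing forward as they close: fully open they stand 13 mm farther back than shut.
Start: joints at [-0.81, 0.04, 0.085, 0, -1.615, -0.334], TCP at [0.248, -0.546, 0.231] pointing down, gripper open.
Joint ranges: [-2.56, 2.56], [-1.29, 2.01], [-1.08, 1.49], [-3.29, 1.98], [-2.81, -0.18], [-2.99, 2.99]. Speed limits (rad/s): [2.57, 2.57, 3.01, 3.14, 3.14, 3.14].

INTERFACE

Orientations are given as a rotation vector (axis times angle).
In Python, from plant import manip gives the robot as it stands.
- The arm moves only by the tool shift_gripper, called after "Emit:" as name(argument=value, ...) on one line, values as JSON. Schema: {"type":"object","properties":{"deltas":{"type":"array","items":{"type":"number"},"minItems":4,"maxItems":80},"jaw":{"type":"number"},"grip_n":{"type":"number"},"only":{"type":"string"},"quiet":{"type":"boolean"},"lines":{"type":"string"}},"required":["deltas"],"additionalProperties":false}. deltas is one flat list of numbers that holds 1 to 20 rows one after another, with no inner brackets; each row has 4 numbers: dx, dy, dz in fractions of the full range, 1 being 0.8 m, then a turn about the tool's z in normalised numbers (1 is pi rad); each row is the pose to reach, as a shift and turn from the pose commanded when the call began, along the tool's axes at that moment; what a row does not reach only later rows make up. A row lasts 1/12 s, in which the tool goes at most 0.0417 m and 0.125 rad, less where a joint would pass 70% of its speed; a pose out of reach is approached as far as the arm can. jaw is the opening from 0.0 (shut) to 1.0 (fully open), set as the call begins (left out keeps the last). The fingers move at their own pace and stop on an object; grip_n is the grip in N (left out, the last holds). Time passes only in rows, so rows that do not move let the fingers close. The tool returns the time, the measured TCP pose, the force, the opening and the grip force at its end. only (a regular expression) keeps the lines of the reply that match it, lines (a string "A,B") keeps lines A to B, and quiet returns only ok. Input that does not fit is refused with a message, and nothing moves.
- manip.get_state(): the state, without advancing time (a new reading comes with each control period).
- manip.get_image(name): name is "side" or "top" or "wrist"; returns the picture (480x640x3 uint8, red, green, blue); there is no depth.
- manip.calibration(name): a dict with "fov_y" (degrees; the focal length in pixels is half the picture's height over the tangent of half this angle, whatever the lens; pixels are square), "cx", "cy" (the principal point, pixels), "rvec" (rotation vector, rad) and "tvec" (3), from world to camera coordinates, as OpenCV has them; the wrist camera has in their place "tool_from_camera" (4x4, takes a point from camera to tool coordinates, whose origin is the TCP and whose axes are the flange's). Camera axes: x right, y down, z forward; pixel columns grow to the right and rows downward; lengths in m; the calibration is good to about 2 mm. The wrist camera is an equidistant fisheye: a pixel r from the principal point sees the ray r / f radians off the axis. A picture is of the moment at which its call begins: read the wrist's pose just before it. calibration takes no time and is no camera call.
- manip.sign_off(): hands the job in; it is judged then, once.
The state is a dict: "clock": time; "q": joint angles; "joint_vel": joint speeds; "effort": joint torques, N m; "tool_pos": TCP position; "orientation": TCP orientation; "wrist_force": force on the tool from outside, world axes, zero at the start; "moment": the same for the moment, N m; "width": opening from 0.0 (shut) to 1.0 (fully open); "grasp_force": force on a finger pad.
Only numpy, scipy, OpenCV 4.12 (cv2) and the standard library are available. Lean on these libraries where they do the work, as an engineer would, in place of code of your own. Each camera call takes 0.05 s, during which the arm holds its last target. There are 200 camera calls.

TASK

Finish the staggered firebrick wall in the hearth tray: first work one loose full brick into the bottom course, pushing the sprung end plate back with it, and let go so that it lies flat and the plate holds the course closed; then lay the half brick lengthwise on top, tight against the tall end wall, and last the other full brick tight against the half, so that it bridges the joint below. Every brick is to lie flat and in line with the course, with closed joints and nothing knocked hard (the bricks chip); do not disturb the two jars or the dish.

Things in the scene. Friction and masses are not known exactly. Their poses are not given: they have to be found in the camera images.
- tray: hearth tray fixed to the desk: dark steel plate 92 mm wide (its x), 306 mm long (its y), 6 mm thick, no side walls; the course runs along y on the line x = 0. Origin on that line, on the underside, 130 mm from the end wall. At -y: sprung end plate and behind it a guide block 36 mm high (y -140 to -158 mm). Bottom bricks rest 6 mm above the origin, top ones 46 mm
- end_wall_face (a point): foot of the tray's tall steel end wall, middle of the inner face, at tray y = +130 mm, 6 mm above the underside; the fixed wall is 64 mm wide, its top 78 mm above this point
- end_plate (a joint): travel (m) of the brass sprung end plate (54 mm wide, 8 mm thick, flat upright face) toward the tray's -y: 0 at rest, face at tray y = -98 mm; stop at 0.024. Pushes toward +y with 7 N at rest, 0.15 N more per mm. Two full bricks with closed joints make it read 0.012: at rest the gap is 12 mm or more too short for the second brick
- end_plate_top (a point): middle of the top edge of the sprung end plate's face, 36.5 mm above the tray's underside (lower than the laid brick's top at 46 mm), so a level brick passes over the plate: to push it back, bring the brick tilted, its lower end against the plate's face, then level and lower it. Moves with the plate
- laid_brick: cream porous insulating firebrick, 120 mm long (its own y), 52 mm wide (x), 40 mm high (z), 160 g give or take a third; origin at the centre of its underside. Loose, already lying in the bottom course, lengthwise, up to 3 mm from the end wall; it may shift along while the next one is pressed in
- brick_1: cream porous insulating firebrick, 120 mm long (its own y), 52 mm wide (x), 40 mm high (z), 160 g give or take a third; origin at the centre of its underside. Lies flat on the desk; the same as brick_2, either may go in either place
- brick_2: cream porous insulating firebrick, 120 mm long (its own y), 52 mm wide (x), 40 mm high (z), 160 g give or take a third; origin at the centre of its underside. Lies flat on the desk; the same as brick_1, either may go in either place
- half_brick: half brick: cream porous insulating firebrick, 60 mm long (its own y), 52 mm wide (x), 40 mm high (z), 80 g give or take a third; origin at the centre of its underside. Lies flat on the desk. In the wall its 60 mm side runs along the course
- flux_jar: bystander: clear jar with white lid, 52 mm across, 56 mm high, at the right in front; origin at the centre of its underside
- oil_jar: bystander: clear jar with green lid, 36 mm across, 48 mm high, to the left of the tray; origin at the centre of its underside
- dish: bystander: small steel dish 64 mm across, 15 mm high, to the right of the tray; origin at the centre of its underside

How it is judged:
By the outcome, as a careful person would: the job done as asked, in the order asked, and still so for the second after the job is handed in, with the robot touching nothing.
It also fails if it takes over 64 s, if anything falls off the work surface, if the arm or the gripper's body presses on something with over 40 N, if the wrist force passes 120 N, or if a joint passes its speed limit or range.

## Working session

There is one attempt and no reset: what is moved stays moved. The work goes in short steps, Python scripts to look and compute and a tool call to move; the robot and the scene stay as the last step left them, time stands still between calls to the robot, and variables do not carry over. Pictures are saved under pics/ and viewed, at most 10 in all, crops included, and the job is handed in when it is done.

```bash
ls; mkdir -p pics; python3 - <<'E'
from plant import manip
import cv2
s=manip.get_state();print(s)
for n in("top","side"):
    cv2.imwrite(f"pics/{n}0.png",manip.get_image(n)[:,:,::-1]);print(n,manip.calibration(n))
print(manip.calibration("wrist"))
E
```

```text
pics
plant.py
{'clock': 0.0, 'q': array([-8.10313818e-01,  4.08204360e-02,  8.38263284e-02, -4.59810944e-04,
       -1.61552436e+00, -3.33698246e-01]), 'joint_vel': array([-5.22111956e-04, -1.03669226e-04,  3.27356243e-04,  8.02734976e-05,
        1.33111673e-03, -7.35617933e-04]), 'effort': array([ 1.19845641e-03, -3.68210757e+01,  3.47416735e+01,  6.93235964e+00,
       -5.47887248e-03,  2.41688628e-05]), 'tool_pos': array([ 0.24830278, -0.54584751,  0.23028329]), 'orientation': array([ 6.65238947e-01, -3.06983562e+00, -2.68523463e-03]), 'wrist_force': array([-0.54659381,  1.1703419 , -0.8402274 ]), 'moment': array([-0.02387023, -0.03548216, -0.01774268]), 'grasp_force': 0.0, 'width': 1.003752941561434}
top {'fov_y': 57.13706771560646, 'cx': 320.9255123330312, 'cy': 236.26518460785584, 'rvec': array([ 2.13495864, -2.10259384,  0.18972966]), 'tvec': array([-0.04366874,  0.52543778,  0.82634185])}
side {'fov_y': 44.2339741019903, 'cx': 326.56217073738924, 'cy': 244.67957384703672, 'rvec': array([ 0.26526294, -2.56422432,  1.58491289]), 'tvec': array([0.5025696 , 0.10323774, 1.15988797])}
{'fov_y': 65.70646984690485, 'cx': 325.12992142234356, 'cy': 242.8715633361063, 'tool_from_camera': array([[-1.46227388e-03, -9.55567887e-01, -2.94767494e-01,
         7.44934767e-02],
       [ 9.99998490e-01, -1.67405427e-03,  4.66132920e-04,
        -1.62244295e-04],
       [-9.38878432e-04, -2.94766368e-01,  9.55568892e-01,
        -1.42364483e-01],
       [ 0.00000000e+00,  0.00000000e+00,  0.00000000e+00,
         1.00000000e+00]])}
```

View pics/top0.png

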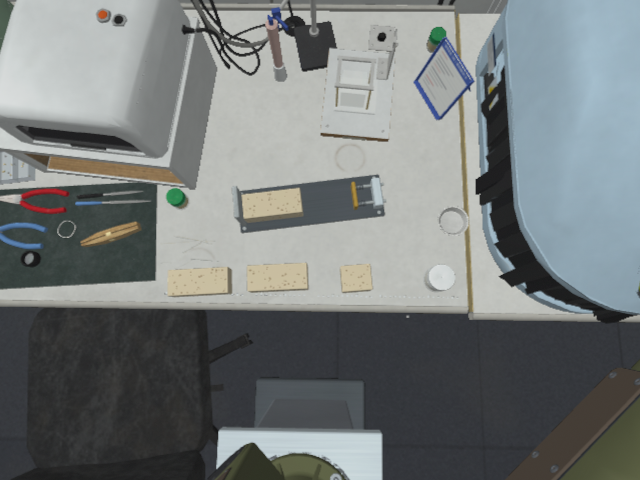

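View pics/side0.png

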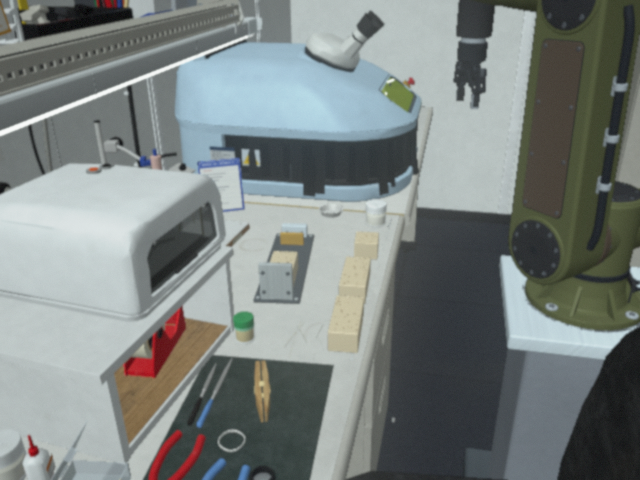

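The top view shows brick_1 at about (198,281), brick_2 at (278,278) and the half brick at (356,278). The tray has its end wall at the left (238,207), the laid brick at (271,203) and the brass plate at (355,193). The side view agrees.

```bash
cat > h.py <<'E'
import numpy as np, cv2
from scipy.spatial.transform import Rotation as R
from plant import manip
def rays(name,uv,st=None):
    c=manip.calibration(name); uv=np.atleast_2d(np.float64(uv)); f=240/np.tan(np.radians(c["fov_y"])/2)
    p=(uv-[c["cx"],c["cy"]])/f
    if name=="wrist":
        r=np.linalg.norm(p,axis=1,keepdims=True)+1e-12
        d=np.hstack([p/r*np.sin(r),np.cos(r)]); T=c["tool_from_camera"]
        W=R.from_rotvec(st["orientation"]).as_matrix()
        return W@T[:3,3]+st["tool_pos"],(W@(T[:3,:3]@d.T)).T
    M=R.from_rotvec(c["rvec"]).as_matrix(); d=np.hstack([p,np.ones((len(p),1))])
    return -M.T@c["tvec"],d@M
def onplane(name,uv,z,st=None):
    o,d=rays(name,uv,st); return (o+d*((z-o[2])/d[:,2])[:,None])[:,:2]
def blobs(im,lo,hi,amin=150):
    m=cv2.inRange(cv2.cvtColor(im,cv2.COLOR_RGB2HSV),lo,hi); m=cv2.morphologyEx(m,cv2.MORPH_CLOSE,np.ones((5,5)))
    return [c for c in cv2.findContours(m,cv2.RETR_EXTERNAL,cv2.CHAIN_APPROX_NONE)[0] if cv2.contourArea(c)>amin]
def rect(name,c,z,st=None):
    "rectangle of a contour on plane z: centre, long, short, angle of long axis"
    q=onplane(name,c[:,0],z,st).astype(np.float32); b=cv2.boxPoints(cv2.minAreaRect(q*1000))/1000
    e=[b[1]-b[0],b[2]-b[1]]; l=sorted(e,key=np.linalg.norm)
    a=np.arctan2(l[1][1],l[1][0]); a=(a)%np.pi
    return b.mean(0),np.linalg.norm(l[1]),np.linalg.norm(l[0]),a
def goto(x,y,z,yaw=None):
    "tool-axis shift to TCP x,y,z with closing axis (tool y) along yaw (mod pi)"
    s=manip.get_state(); W=R.from_rotvec(s["orientation"]).as_matrix()
    d=W.T@(np.array([x,y,z])-s["tool_pos"]); t=0
    if yaw is not None:
        cur=np.arctan2(W[1,1],W[0,1]); t=-((yaw-cur+np.pi/2)%np.pi-np.pi/2)
    print("shift",d.round(4),"turn",round(t,4),"q6",s["q"][5].round(3))
E
python3 - <<'E'
from h import *
im=cv2.cvtColor(cv2.imread("pics/top0.png"),cv2.COLOR_BGR2RGB)
h=cv2.cvtColor(im,cv2.COLOR_RGB2HSV)
for u,v in [(198,281),(215,285),(278,278),(271,203),(356,278),(354,195),(320,200),(300,250),(376,190)]: print(u,v,h[v,u])
print(rays("top",[[320,240]])[0])
for c in blobs(im,(8,40,150),(28,130,255)):
    if cv2.boundingRect(c)[1]>150: print(cv2.boundingRect(c),[np.round(v,4) for v in rect("top",c,.04)])
print(onplane("top",[[238,207],[355,193],[176,198],[440,278],[453,220]],.04))
E
```

```text
198 281 [ 22  50 200]
215 285 [ 22  50 200]
278 278 [ 23  51 200]
271 203 [ 21  55 191]
356 278 [ 23  51 200]
354 195 [ 21 160 171]
320 200 [99 30 86]
300 250 [ 45   5 189]
376 190 [ 97  21 205]
[ 0.36270983 -0.04484672  0.90954001]
(168, 267, 60, 29) [array([0.4343, 0.2066], dtype=float32), np.float32(0.1172), np.float32(0.0506), np.float32(1.6417)]
(340, 264, 32, 28) [array([ 0.4462, -0.1054], dtype=float32), np.float32(0.0592), np.float32(0.0505), np.float32(1.663)]
(247, 263, 61, 28) [array([0.4454, 0.05  ], dtype=float32), np.float32(0.1184), np.float32(0.0506), np.float32(1.6337)]
(82, 222, 55, 23) [array([0.5274, 0.3928], dtype=float32), np.float32(0.1124), np.float32(0.0187), np.float32(1.9207)]
(242, 188, 60, 31) [array([0.5957, 0.0667], dtype=float32), np.float32(0.1197), np.float32(0.0507), np.float32(1.7054)]
[[ 0.58602194  0.13432498]
 [ 0.61887526 -0.10377659]
 [ 0.6032236   0.26240179]
 [ 0.44760155 -0.27126573]
 [ 0.56508438 -0.30145407]]
```

```bash
python3 - <<'E'
from h import *
W=R.from_rotvec(manip.get_state()["orientation"]).as_matrix(); print(W.round(3))
goto(.50,.03,.33,.135)
E
```

```text
[[-0.91  -0.414 -0.001]
 [-0.414  0.91   0.001]
 [ 0.     0.002 -1.   ]]
shift [-0.4675  0.4202 -0.099 ] turn -1.279 q6 -0.334
```

The manual's scale: shifts go in shares of 0.8 m and turns go in shares of pi rad. Converting my numbers, -0.4675 m / 0.8 = -0.5844, 0.4202 m / 0.8 = 0.5253, -1.279 rad / 3.1416 = -0.4071.

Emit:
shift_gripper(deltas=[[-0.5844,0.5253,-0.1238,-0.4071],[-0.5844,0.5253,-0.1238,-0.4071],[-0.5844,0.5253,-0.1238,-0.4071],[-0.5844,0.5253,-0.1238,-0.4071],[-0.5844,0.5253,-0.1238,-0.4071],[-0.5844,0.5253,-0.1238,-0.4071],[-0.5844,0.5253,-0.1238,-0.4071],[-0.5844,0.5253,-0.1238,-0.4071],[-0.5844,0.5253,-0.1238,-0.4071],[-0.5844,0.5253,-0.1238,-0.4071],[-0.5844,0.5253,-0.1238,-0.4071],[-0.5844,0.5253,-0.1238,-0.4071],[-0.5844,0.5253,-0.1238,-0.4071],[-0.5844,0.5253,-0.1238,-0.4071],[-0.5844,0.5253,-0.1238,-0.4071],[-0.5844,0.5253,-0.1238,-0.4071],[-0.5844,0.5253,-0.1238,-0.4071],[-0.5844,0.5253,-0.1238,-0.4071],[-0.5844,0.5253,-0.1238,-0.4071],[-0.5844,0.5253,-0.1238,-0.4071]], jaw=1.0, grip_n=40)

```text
refused: deltas[0]: [-0.5844, 0.5253, -0.1238, -0.4071] is not of type 'number' (schema: type "number"). Nothing was moved.
```

Wrong form. The message asks for one flat list, 4 numbers to a row, no inner brackets, so I'll send the same numbers that way.

Emit:
shift_gripper(deltas=[-0.5844,0.5253,-0.1238,-0.4071,-0.5844,0.5253,-0.1238,-0.4071,-0.5844,0.5253,-0.1238,-0.4071,-0.5844,0.5253,-0.1238,-0.4071,-0.5844,0.5253,-0.1238,-0.4071,-0.5844,0.5253,-0.1238,-0.4071,-0.5844,0.5253,-0.1238,-0.4071,-0.5844,0.5253,-0.1238,-0.4071,-0.5844,0.5253,-0.1238,-0.4071,-0.5844,0.5253,-0.1238,-0.4071,-0.5844,0.5253,-0.1238,-0.4071,-0.5844,0.5253,-0.1238,-0.4071,-0.5844,0.5253,-0.1238,-0.4071,-0.5844,0.5253,-0.1238,-0.4071,-0.5844,0.5253,-0.1238,-0.4071,-0.5844,0.5253,-0.1238,-0.4071,-0.5844,0.5253,-0.1238,-0.4071,-0.5844,0.5253,-0.1238,-0.4071,-0.5844,0.5253,-0.1238,-0.4071,-0.5844,0.5253,-0.1238,-0.4071], jaw=1.0, grip_n=40)

```text
clock: 1.77
tool_pos: [0.4997, 0.0289, 0.3304]
orientation: [-2.365, 2.068, -0.0]
wrist_force: [-0.3, -0.0, 0.0]
width: 0.996
grasp_force: 0.0
```

```bash
python3 - <<'E'
from h import *
s=manip.get_state(); im=manip.get_image("wrist"); cv2.imwrite("pics/w1.png",im[:,:,::-1])
print(s["joint_vel"].round(3),s["q"].round(2),s["tool_pos"])
for c in blobs(im,(8,40,150),(28,130,255)):
    print(cv2.boundingRect(c),[[np.round(v,4) for v in rect("wrist",c,z,s)] for z in(.04,.046)])
E
```

```text
[-0.003 -0.004  0.001 -0.     0.002 -0.003] [ 0.46 -0.19  0.05  0.   -1.81 -0.33] [0.49969548 0.02886957 0.33042753]
(335, 293, 43, 75) [[array([0.4368, 0.2064], dtype=float32), np.float32(0.1168), np.float32(0.0504), np.float32(1.646)], [array([0.4379, 0.2029], dtype=float32), np.float32(0.1151), np.float32(0.0497), np.float32(1.646)]]
(343, 169, 50, 97) [[array([0.4479, 0.05  ], dtype=float32), np.float32(0.1172), np.float32(0.0506), np.float32(1.6317)], [array([0.4488, 0.0487], dtype=float32), np.float32(0.1156), np.float32(0.0499), np.float32(1.6317)]]
(221, 167, 45, 96) [[array([0.596 , 0.0665], dtype=float32), np.float32(0.1189), np.float32(0.0507), np.float32(1.7034)], [array([0.5948, 0.0649], dtype=float32), np.float32(0.1173), np.float32(0.05), np.float32(1.7034)]]
(219, 72, 42, 7) [[array([ 0.6184, -0.1016], dtype=float32), np.float32(0.0492), np.float32(0.0062), np.float32(0.1244)], [array([ 0.6169, -0.1008], dtype=float32), np.float32(0.0486), np.float32(0.0062), np.float32(0.1244)]]
(363, 65, 46, 51) [[array([ 0.4482, -0.1046], dtype=float32), np.float32(0.0581), np.float32(0.0506), np.float32(1.6627)], [array([ 0.4491, -0.1037], dtype=float32), np.float32(0.0573), np.float32(0.0499), np.float32(1.6627)]]
```

View pics/w1.png

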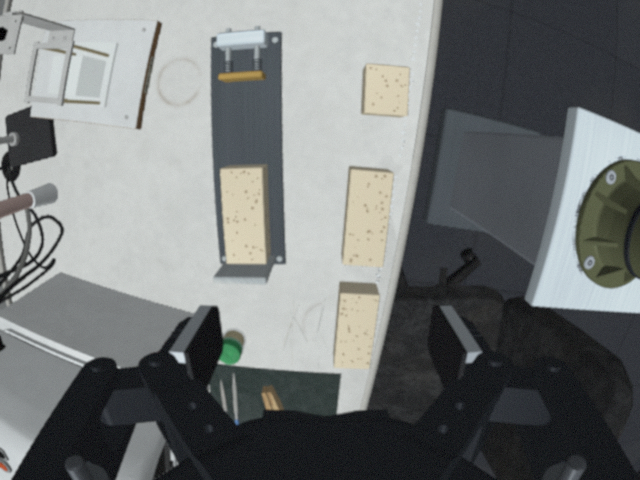

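```bash
cat > tray.py <<'E'
from h import *
def tray(name,im,st=None,mind=3000):
    h=cv2.cvtColor(im,cv2.COLOR_RGB2HSV)
    m=cv2.inRange(h,(90,15,50),(115,70,115)); m=cv2.morphologyEx(m,cv2.MORPH_OPEN,np.ones((3,3)))
    m=cv2.morphologyEx(m,cv2.MORPH_CLOSE,np.ones((5,5)))
    best=None
    for c in cv2.findContours(m,cv2.RETR_EXTERNAL,cv2.CHAIN_APPROX_NONE)[0]:
        if cv2.contourArea(c)<500: continue
        r=rect(name,c,.006,st)
        if np.linalg.norm(r[0]-[.607,.0])<.08: print("  tray",name,cv2.boundingRect(c),[np.round(v,4) for v in r])
    for c in blobs(im,(14,120,90),(28,255,255),30):
        q=onplane(name,c[:,0],.0365,st)
        if np.linalg.norm(q.mean(0)-[.619,-.10])<.04: print("  brass rect",[np.round(v,4) for v in rect(name,c,.0365,st)])
    for c in blobs(im,(8,40,150),(28,110,255)):
        for z in(.04,.046): print("  cream",z,[np.round(v,4) for v in rect(name,c,z,st)]) if cv2.contourArea(c)<6000 else 0
E
python3 - <<'E'
from tray import *
s=manip.get_state()
tray("top",cv2.imread("pics/top0.png")[:,:,::-1].copy()); tray("wrist",cv2.imread("pics/w1.png")[:,:,::-1].copy(),s)
h=cv2.cvtColor(cv2.imread("pics/w1.png"),cv2.COLOR_BGR2HSV)
print([h[v,u] for u,v in [(230,130),(243,75),(243,270),(150,180)]])
E
```

```text
tray top (246, 176, 138, 56) [array([ 0.6065, -0.0164], dtype=float32), np.float32(0.2914), np.float32(0.0897), np.float32(1.7082)]
  brass rect [array([ 0.6158, -0.1022], dtype=float32), np.float32(0.0558), np.float32(0.0089), np.float32(0.1309)]
  cream 0.04 [array([0.4343, 0.2066], dtype=float32), np.float32(0.1172), np.float32(0.0506), np.float32(1.6417)]
  cream 0.046 [array([0.4338, 0.2049], dtype=float32), np.float32(0.1164), np.float32(0.0502), np.float32(1.6417)]
  cream 0.04 [array([ 0.4462, -0.1054], dtype=float32), np.float32(0.0592), np.float32(0.0505), np.float32(1.663)]
  cream 0.046 [array([ 0.4456, -0.105 ], dtype=float32), np.float32(0.0588), np.float32(0.0501), np.float32(1.663)]
  cream 0.04 [array([0.4454, 0.05  ], dtype=float32), np.float32(0.1184), np.float32(0.0506), np.float32(1.6337)]
  cream 0.046 [array([0.4448, 0.0493], dtype=float32), np.float32(0.1176), np.float32(0.0503), np.float32(1.6337)]
  cream 0.04 [array([0.5277, 0.3921], dtype=float32), np.float32(0.111), np.float32(0.0187), np.float32(1.9207)]
  cream 0.046 [array([0.5266, 0.3891], dtype=float
[... 911 characters left out ...]
.4488, 0.0487], dtype=float32), np.float32(0.1156), np.float32(0.0499), np.float32(1.6315)]
  cream 0.04 [array([0.5961, 0.0665], dtype=float32), np.float32(0.1189), np.float32(0.0507), np.float32(1.7032)]
  cream 0.046 [array([0.5949, 0.065 ], dtype=float32), np.float32(0.1173), np.float32(0.05), np.float32(1.7032)]
  cream 0.04 [array([ 0.4482, -0.1045], dtype=float32), np.float32(0.0581), np.float32(0.0506), np.float32(1.6625)]
  cream 0.046 [array([ 0.4491, -0.1037], dtype=float32), np.float32(0.0573), np.float32(0.0499), np.float32(1.6625)]
[array([108,  28,  90], dtype=uint8), array([ 21, 128, 175], dtype=uint8), array([100,  15, 100], dtype=uint8), array([ 70,   4, 207], dtype=uint8)]
```

Wrist view: laid brick (245,215), plate (241,75), end wall (243,272), brick_2 (368,215), half brick (386,90), brick_1 (356,325). The two cameras agree to about 2 mm. Next I grasp brick_2.

```bash
python3 - <<'E'
from h import *
goto(.4467,.050,.003,.0617)
E
```

```text
shift [-0.028   0.0498  0.3275] turn 0.0719 q6 -0.328
```

Scaled: 0.327 m / 0.8 = 0.4088, 0.32 m / 0.8 = 0.4, 0.072 rad / 3.1416 = 0.0229.

Emit:
shift_gripper(deltas=[-0.035,0.0625,0.05,0.0229,-0.035,0.0625,0.1,0.0229,-0.035,0.0625,0.15,0.0229,-0.035,0.0625,0.2,0.0229,-0.035,0.0625,0.25,0.0229,-0.035,0.0625,0.2938,0.0229,-0.035,0.0625,0.325,0.0229,-0.035,0.0625,0.35,0.0229,-0.035,0.0625,0.3713,0.0229,-0.035,0.0625,0.3875,0.0229,-0.035,0.0625,0.4,0.0229,-0.035,0.0625,0.4088,0.0229,-0.035,0.0625,0.4088,0.0229,-0.035,0.0625,0.4088,0.0229], jaw=1.0, grip_n=25)

```text
clock: 2.98
tool_pos: [0.4469, 0.0507, 0.0038]
orientation: [-2.29, 2.151, -0.0]
wrist_force: [-0.4, 0.4, 0.0]
width: 0.999
grasp_force: 0.0
```

Emit:
shift_gripper(deltas=[0,0,0,0,0,0,0,0,0,0,0,0,0,0,0,0,0,0,0,0,0,0,0,0,0,0,0,0,0,0,0,0], jaw=0, grip_n=25)

```text
clock: 3.65
tool_pos: [0.4472, 0.0511, 0.0041]
orientation: [-2.29, 2.149, -0.001]
wrist_force: [-0.4, 0.7, 5.3]
width: 0.606
grasp_force: 27.9
```

```bash
cat >> h.py <<'E'
O=np.array([.6036,-.0004]); A=1.7055; U=np.array([np.cos(A),np.sin(A)]); X=np.array([np.sin(A),-np.cos(A)])
def tr(x,y,z): goto(*(O+x*X+y*U),z,A-np.pi/2)
def where():
    s=manip.get_state(); d=s["tool_pos"][:2]-O; W=R.from_rotvec(s["orientation"]).as_matrix()
    F=s["wrist_force"]; print("tray x,y,z mm",(np.array([d@X,d@U,s["tool_pos"][2]])*1000).round(1),"F tray",np.round([F[:2]@X,F[:2]@U,F[2]],1),"w",s["width"].round(3),"t",s["clock"])
E
python3 - <<'E'
from h import *
tr(0,-.036,.06)
E
```

```text
shift [ 0.0972 -0.1555 -0.0557] turn -0.0715 q6 -0.503
```

Scaled: -0.1555 m / 0.8 = -0.1944, 0.07 m / 0.8 = 0.0875, -0.03 rad / 3.1416 = -0.0095.

Emit:
shift_gripper(deltas=[0,0,-0.0125,0,0,0,-0.0375,0,0,0,-0.075,0,0.0125,-0.0188,-0.1125,-0.0032,0.0375,-0.0563,-0.125,-0.0095,0.0625,-0.1,-0.125,-0.0159,0.0875,-0.1438,-0.125,-0.0228,0.1125,-0.1813,-0.125,-0.0228,0.1215,-0.1944,-0.1188,-0.0228,0.1215,-0.1944,-0.1,-0.0228,0.1215,-0.1944,-0.0813,-0.0228,0.1215,-0.1944,-0.0713,-0.0228,0.1215,-0.1944,-0.0713,-0.0228,0.1215,-0.1944,-0.0713,-0.0228])

```text
clock: 4.82
tool_pos: [0.6077, -0.0363, 0.0603]
orientation: [2.365, -2.066, -0.001]
wrist_force: [-0.6, -1.4, -1.1]
width: 0.601
grasp_force: 27.2Traceback (most recent call last):
```

```bash
python3 - <<'E'
from h import *
where(); s=manip.get_state(); im=manip.get_image("wrist"); cv2.imwrite("pics/w2.png",im[:,:,::-1])
E
```

```text
  File "<stdin>", line 2, in <module>
  File "h.py", line 36, in where
    F=s["wrist_force"]; print("tray x,y,z mm",(np.array([d@X,d@U,s["tool_pos"][2]])*1000).round(1),"F tray",np.round([F[:2]@X,F[:2]@U,F[2]],1),"w",s["width"].round(3),"t",s["clock"])
                                                                                                                                                   ^^^^^^^^^^^^^^^^
AttributeError: 'float' object has no attribute 'round'
```

```bash
sed -i 's/s\["width"\].round(3)/round(s["width"],3)/' h.py; python3 - <<'E'
from h import *
where(); s=manip.get_state(); im=manip.get_image("wrist"); cv2.imwrite("pics/w2.png",im[:,:,::-1])
E
```

```text
tray x,y,z mm [ -0.7 -36.2  60.3] F tray [-0.8 -1.3 -1.1] w 0.601 t 4.8167
```

View pics/w2.png

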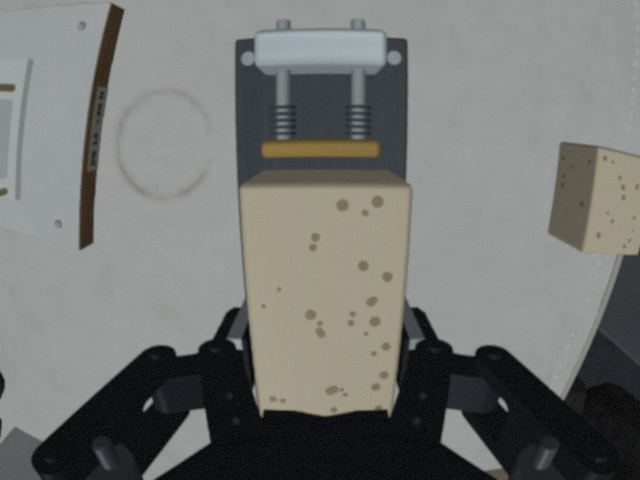

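The brick sits level and square, with its end edge at row 171. The brass plate is at rows 141-157, its centre about 4 px left of the brick's, so the course line lies roughly 2 mm further toward +x.

```bash
python3 - <<'E'
from h import *
s=manip.get_state()
def t(u,v,z):
    d=onplane("wrist",[[u,v]],z,s)[0]-O; return (np.array([d@X,d@U])*1000).round(1)
print("plate face L R",t(262,157,.0365),t(380,157,.0365),"back",t(321,141,.0365))
print("tray edges",t(236,100,.006),t(407,100,.006),"block",t(255,48,.036+.006),t(386,48,.042))
print("brick bottom end",t(250,170,.0562),t(400,170,.0562),"top end",t(240,187,.0962),t(411,187,.0962))
E
```

```text
plate face L R [  28.9 -100.1] [-24.2 -99.9] back [   2.3 -106.9]
tray edges [  47.8 -129.5] [ -42.8 -129.2] block [  30.6 -149.2] [ -25.8 -148.8]
brick bottom end [ 30.6 -96.3] [-29.6 -96.2] top end [ 25.6 -95.3] [-25.1 -95.2]
```

```bash
sed -i 's/^O=np.array(\[.6036,-.0004\])/O=np.array([.6052,-.0020])/' h.py; python3 - <<'E'
from h import *
where();tr(0,-.0355,.038)
E
```

```text
tray x,y,z mm [ -1.6 -34.3  61.3] F tray [ 0.6 -0.3 -1.3] w 0.602 t 4.8667
shift [ 0.0012 -0.0016  0.0233] turn 0.0003 q6 -0.134
```

Emit:
shift_gripper(deltas=[0.0015,-0.0025,0.005,0,0.0015,-0.0025,0.01,0,0.0015,-0.0025,0.0125,0,0.0015,-0.0025,0.015,0,0.0015,-0.0025,0.0175,0,0.0015,-0.0025,0.02,0,0.0015,-0.0025,0.0225,0,0.0015,-0.0025,0.025,0,0.0015,-0.0025,0.0275,0,0.0015,-0.0025,0.0294,0,0.0015,-0.0025,0.0294,0,0.0015,-0.0025,0.0294,0], grip_n=20)

```text
clock: 5.87
tool_pos: [0.6117, -0.0392, 0.0401]
orientation: [-2.365, 2.067, -0.008]
wrist_force: [-0.3, -7.3, 7.4]
width: 0.608
grasp_force: 30.0
```

```bash
python3 - <<'E'
from h import *
where(); s=manip.get_state(); im=manip.get_image("wrist"); cv2.imwrite("pics/w3.png",im[:,:,::-1])
im=manip.get_image("side");cv2.imwrite("pics/s3.png",cv2.resize(im[190:330,210:400,::-1],None,fx=3,fy=3))
E
```

```text
tray x,y,z mm [  1.4 -37.8  40.1] F tray [-1.3 -7.2  7.4] w 0.608 t 5.8667
```

View pics/w3.png

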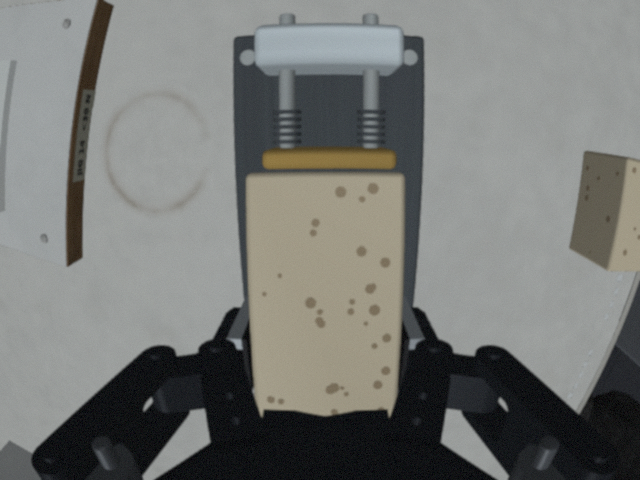

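The brick is now tilted with its plate end down. The brass is at rows 150-169, just ahead of the brick's end edge at row 174. It now sits about 1.5 mm too far toward +x, so I correct that, grip harder and push the plate.

Scaled: 0.022 m / 0.8 = 0.0275, 0.02 m / 0.8 = 0.025.

Emit:
shift_gripper(deltas=[0,0,0,0,0,0.0009,0,0,0.0025,0.0016,0,0,0.005,0.0016,0,0,0.0075,0.0016,0,0,0.01,0.0016,0,0,0.0125,0.0016,0,0,0.015,0.0016,0,0,0.0175,0.0016,0,0,0.02,0.0016,0,0,0.0225,0.0016,0,0,0.025,0.0016,0,0,0.0275,0.0016,0,0,0.0275,0.0016,0,0,0.0275,0.0016,0,0], grip_n=60)

```text
clock: 7.22
tool_pos: [0.6137, -0.0569, 0.0391]
orientation: [-2.363, 2.061, -0.003]
wrist_force: [-0.5, 8.8, 7.2]
width: 0.601
grasp_force: 63.6
```

```bash
python3 - <<'E'
from h import *
where(); s=manip.get_state(); im=manip.get_image("wrist"); cv2.imwrite("pics/w4.png",im[:,:,::-1])
im=manip.get_image("side");cv2.imwrite("pics/s4.png",cv2.resize(im[200:320,230:340,::-1],None,fx=4,fy=4,interpolation=cv2.INTER_CUBIC))
a=cv2.imread("pics/s4.png"); b=cv2.resize(cv2.imread("pics/w4.png")[0:480,180:460],(280,480))
cv2.imwrite("pics/c4.png",np.hstack([a[:480],b]))
E
```

```text
tray x,y,z mm [  1.1 -55.6  39.1] F tray [0.7 8.8 7.2] w 0.601 t 7.2167
```

View pics/c4.png

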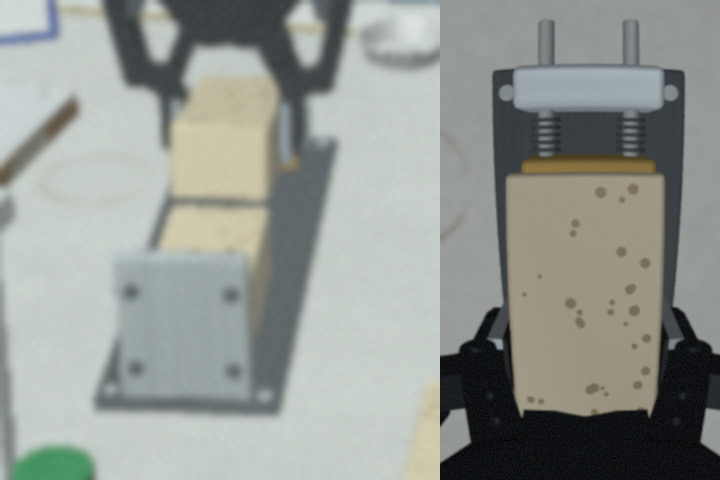

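Side view (left) shows the held brick tilted behind the laid one, its lower edge at row 200. Wrist view (right) shows the plate pushed back with its rods protruding. About 1 mm remains off in x, so I push a bit further and correct that.

Scaled: 0.005 m / 0.8 = 0.0063, 0.004 m / 0.8 = 0.005.

Emit:
shift_gripper(deltas=[0.0025,0.0013,0,0,0.005,0.0019,0,0,0.0063,0.0019,0,0,0.0063,0.0019,0,0,0.0063,0.0019,0,0], grip_n=60)

```text
clock: 7.73
tool_pos: [0.6141, -0.0613, 0.0393]
orientation: [-2.362, 2.059, -0.006]
wrist_force: [3.9, 11.5, 4.4]
width: 0.601
grasp_force: 63.4
```

```bash
python3 - <<'E'
from h import *
where()
E
```

```text
tray x,y,z mm [  0.8 -60.   39.3] F tray [ 5.4 10.9  4.4] w 0.601 t 7.7333
```

Scaled: 0.012 m / 0.8 = 0.015, 0.006 m / 0.8 = 0.0075.

Emit:
shift_gripper(deltas=[0,0,0.0025,0,0,0,0.005,0,0,0,0.0075,0,0,0,0.01,0,0,0,0.0125,0,0,0,0.015,0,0,0,0.015,0], grip_n=60)

```text
clock: 8.32
tool_pos: [0.6129, -0.0617, 0.0269]
orientation: [-2.364, 2.061, -0.003]
wrist_force: [-0.8, 10.5, 5.3]
width: 0.601
grasp_force: 63.9
```

```bash
python3 - <<'E'
from h import *
where(); im=manip.get_image("wrist"); b=manip.get_image("side")
cv2.imwrite("pics/c5.png",np.hstack([cv2.resize(b[200:320,230:340,::-1],None,fx=4,fy=4,interpolation=cv2.INTER_CUBIC),im[:,180:460,::-1]]))
E
```

```text
tray x,y,z mm [ -0.4 -60.2  26.9] F tray [ 0.6 10.5  5.3] w 0.601 t 8.3167
```

Scaled: 0.01 m / 0.8 = 0.0125, 0.008 m / 0.8 = 0.01.

Emit:
shift_gripper(deltas=[0,0,0,0,0,0,0.0025,0,0,0,0.005,0,0,0,0.0075,0,0,0,0.01,0,0,0,0.0125,0,0,0,0.0125,0], grip_n=25)

```text
clock: 9.0
tool_pos: [0.6132, -0.0613, 0.0184]
orientation: [-2.364, 2.06, -0.004]
wrist_force: [-4.0, 13.3, 12.4]
width: 0.604
grasp_force: 64.6
```

```bash
python3 - <<'E'
from h import *
where(); im=manip.get_image("wrist"); b=manip.get_image("side")
cv2.imwrite("pics/c6.png",np.hstack([cv2.resize(b[200:320,230:340,::-1],None,fx=4,fy=4,interpolation=cv2.INTER_CUBIC),im[:,180:460,::-1]]))
E
```

```text
tray x,y,z mm [  0.  -59.9  18.4] F tray [-2.2 13.7 12.4] w 0.604 t 9.0
```

View pics/c6.png

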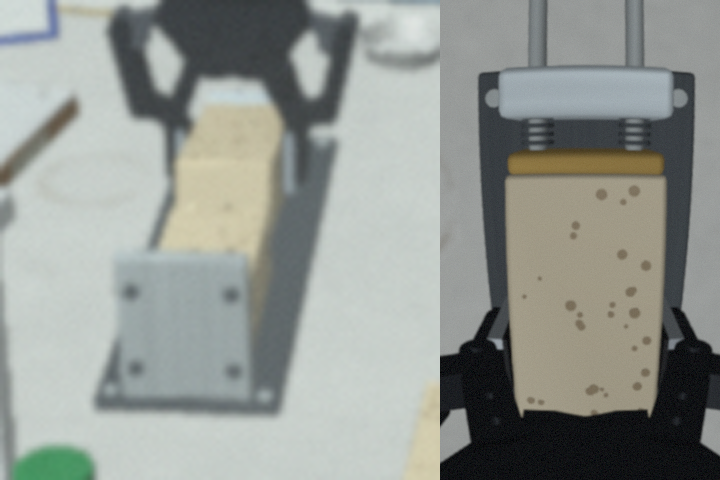

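Side view shows the brick's near face sinking behind the laid brick, so it has begun to level. The plate is nearly fully back. I ease 4 mm toward +y and keep pressing it level with a weaker grip.

Scaled: 0.009 m / 0.8 = 0.0113, -0.004 m / 0.8 = -0.005.

Emit:
shift_gripper(deltas=[0,0,0,0,-0.0013,0,0,0,-0.0025,0,0.0013,0,-0.0038,0,0.0025,0,-0.005,0,0.0038,0,-0.005,0,0.0056,0,-0.005,0,0.0075,0,-0.005,0,0.0094,0,-0.005,0,0.0113,0,-0.005,0,0.0113,0,-0.005,0,0.0113,0], jaw=0, grip_n=20)

```text
clock: 10.02
tool_pos: [0.6128, -0.0571, 0.0096]
orientation: [-2.364, 2.06, -0.004]
wrist_force: [-3.7, 14.9, 14.1]
width: 0.601
grasp_force: 65.3
```

```bash
python3 - <<'E'
from h import *
where(); im=manip.get_image("wrist"); b=manip.get_image("side")
cv2.imwrite("pics/c7.png",np.hstack([cv2.resize(b[200:320,230:340,::-1],None,fx=4,fy=4,interpolation=cv2.INTER_CUBIC),im[:,180:460,::-1]]))
E
```

```text
tray x,y,z mm [  0.2 -55.6   9.6] F tray [-1.7 15.2 14.1] w 0.601 t 10.0167
```

The manual's scale: shifts go in shares of 0.8 m and turns go in shares of pi rad. Converting my numbers, -0.005 m / 0.8 = -0.0063, -0.001 m / 0.8 = -0.0013.

Emit:
shift_gripper(deltas=[0,0,-0.0006,0,-0.0013,0,-0.0013,0,-0.0025,0,-0.0013,0,-0.0038,0,-0.0013,0,-0.005,0,-0.0013,0,-0.0063,0,-0.0013,0,-0.0063,0,-0.0013,0])

```text
clock: 10.7
tool_pos: [0.6123, -0.0543, 0.0095]
orientation: [-2.365, 2.062, -0.007]
wrist_force: [2.4, 4.2, 6.1]
width: 0.597
grasp_force: 64.2
```

```bash
python3 - <<'E'
from h import *
where(); s=manip.get_state(); im=manip.get_image("wrist"); b=manip.get_image("side")
cv2.imwrite("pics/c8.png",np.hstack([cv2.resize(b[200:320,230:340,::-1],None,fx=4,fy=4,interpolation=cv2.INTER_CUBIC),im[:,180:460,::-1]]))
for c in blobs(im,(8,30,100),(30,110,255),3000):
    q=onplane("wrist",c[:,0],.046,s)-O; q=np.c_[q@X,q@U]*1000
    e=q[:,1].min(); print(cv2.boundingRect(c),"end y",e.round(1),"width near end",[ (q[abs(q[:,1]-e-k)<1.5,0].min().round(1),q[abs(q[:,1]-e-k)<1.5,0].max().round(1)) for k in(5,20,35,50)])
E
```

```text
tray x,y,z mm [  0.  -52.8   9.5] F tray [3.  3.8 6.1] w 0.597 t 10.7
(593, 192, 47, 132) end y -114.4 width near end [(np.float64(-119.5), np.float64(-102.9)), (np.float64(-124.0), np.float64(-102.1)), (np.float64(-129.7), np.float64(-101.4)), (np.float64(-136.4), np.float64(-122.0))]
(239, 177, 174, 239) end y -114.8 width near end [(np.float64(-25.0), np.float64(25.9)), (np.float64(-25.0), np.float64(25.9)), (np.float64(-25.0), np.float64(26.0)), (np.float64(-25.0), np.float64(26.0))]
```

Scaled: -0.004 m / 0.8 = -0.005, -0.003 m / 0.8 = -0.0038.

Emit:
shift_gripper(deltas=[-0.0013,0,-0.0006,0,-0.0025,0,-0.0006,0,-0.0038,0,-0.0006,0,-0.005,0,-0.0006,0,-0.005,0,-0.0006,0,-0.005,0,-0.0006,0])

```text
clock: 11.3
tool_pos: [0.6117, -0.052, 0.0096]
orientation: [-2.365, 2.063, -0.008]
wrist_force: [5.5, -1.3, 4.1]
width: 0.6
grasp_force: 64.1
```

```bash
python3 - <<'E'
from h import *
where()
E
```

```text
tray x,y,z mm [ -0.3 -50.4   9.6] F tray [ 5.3 -2.   4.1] w 0.6 t 11.3
```

Emit:
shift_gripper(deltas=[0,0,0,0,0,0,0,0,0,0,0,0,0,0,0,0,0,0,0,0,0,0,0,0,0,0,0,0], jaw=1.0)

```text
clock: 11.88
tool_pos: [0.6091, -0.0515, 0.0071]
orientation: [2.365, -2.067, -0.001]
wrist_force: [-0.1, 0.5, -0.4]
width: 0.997
grasp_force: 0.0
```

Emit:
shift_gripper(deltas=[0,0,-0.025,0,0,0,-0.0625,0,0,0,-0.1125,0,0,0,-0.1625,0,0,0,-0.2125,0,0,0,-0.2125,0,0,0,-0.2125,0])

```text
clock: 12.47
tool_pos: [0.6106, -0.0513, 0.181]
orientation: [-2.362, 2.064, -0.006]
wrist_force: [-0.0, -0.3, -1.8]
width: 0.998
grasp_force: 0.0
```

```bash
python3 - <<'E'
from h import *
where(); s=manip.get_state(); im=manip.get_image("wrist"); b=manip.get_image("side"); t=manip.get_image("top")
cv2.imwrite("pics/w9.png",im[:,:,::-1])
cv2.imwrite("pics/c9.png",np.hstack([cv2.resize(b[200:320,230:340,::-1],None,fx=4,fy=4,interpolation=cv2.INTER_CUBIC)[:,:400],im[:,120:520,::-1]]))
for n,i,st in(("wrist",im,s),("top",t,None)):
  for c in blobs(i,(8,35,120),(30,110,255),300):
    r=rect(n,c,.046,st); d=r[0]-O; 
    if abs(d@X)<.04 and abs(d@U)<.15: print(n,cv2.boundingRect(c),"centre",np.round([d@X*1000,d@U*1000],1),"L,W",r[1]*1000,r[2]*1000,"ang",r[3]-A)
E
```

```text
tray x,y,z mm [ -1.3 -49.6 181. ] F tray [-0.1 -0.3 -1.8] w 0.998 t 12.4667
wrist (292, 152, 68, 255) centre [-0.2  9.3] L,W 237.71191 50.88301 ang 0.002292037
top (241, 181, 124, 41) centre [-4.9  6.3] L,W 247.01097 59.974373 ang 0.01067996
```

View pics/c9.png

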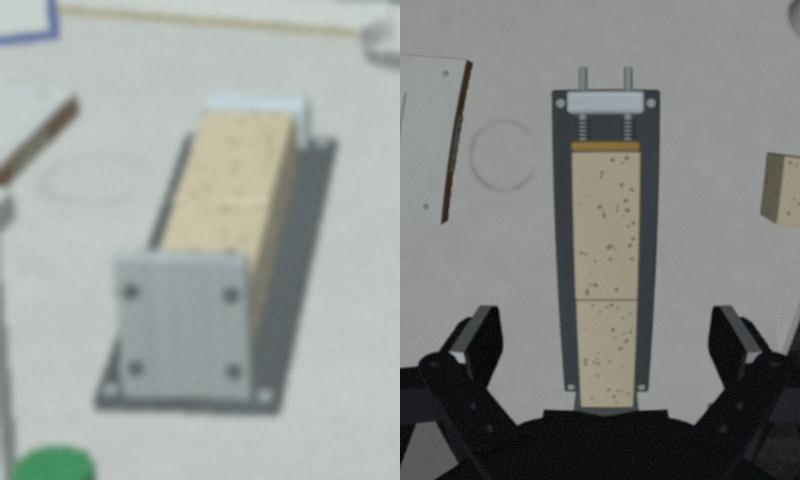

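Side view shows both bricks lying flat. Wrist view shows the plate against the brick end (row 151) and a thin closed joint at row 299. The course axis is within 0.2 mm and 0.002 rad. Next is the half brick.

```bash
python3 - <<'E'
from h import *
goto(.4472,-.105,.003,.0919)
E
```

```text
shift [0.0316 0.1667 0.173 ] turn 0.0426 q6 -0.108
```

Scaled: 0.173 m / 0.8 = 0.2163, 0.168 m / 0.8 = 0.21, 0.0426 rad / 3.1416 = 0.0136.

Emit:
shift_gripper(deltas=[0.01,0.05,0,0.0136,0.02,0.1,0.0125,0.0136,0.03,0.15,0.0375,0.0136,0.0395,0.1938,0.075,0.0136,0.0395,0.2084,0.1125,0.0136,0.0395,0.2084,0.15,0.0136,0.0395,0.2084,0.1813,0.0136,0.0395,0.2084,0.2,0.0136,0.0395,0.2084,0.21,0.0136,0.0395,0.2084,0.2163,0.0136,0.0395,0.2084,0.2163,0.0136,0.0395,0.2084,0.2163,0.0136], jaw=1.0, grip_n=25)

```text
clock: 13.62
tool_pos: [0.4487, -0.1052, 0.0048]
orientation: [-2.321, 2.117, -0.001]
wrist_force: [0.8, 0.5, 0.6]
width: 0.998
grasp_force: 0.0
```

Emit:
shift_gripper(deltas=[0,0,0,0,0,0,0,0,0,0,0,0,0,0,0,0,0,0,0,0,0,0,0,0,0,0,0,0,0,0,0,0], jaw=0, grip_n=25)

```text
clock: 14.28
tool_pos: [0.4489, -0.1051, 0.0051]
orientation: [-2.321, 2.116, -0.002]
wrist_force: [-1.0, 1.4, 5.3]
width: 0.608
grasp_force: 27.9
```

```bash
python3 - <<'E'
from h import *
where();tr(0,.096,.056)
E
```

```text
tray x,y,z mm [-168.8  -81.2    5.1] F tray [-0.8  1.5  5.3] w 0.608 t 14.2833
shift [-0.1842 -0.1611 -0.0507] turn -0.0426 q6 -0.119
```

Scaled: -0.1842 m / 0.8 = -0.2303, -0.178 m / 0.8 = -0.2225, -0.0426 rad / 3.1416 = -0.0136.

Emit:
shift_gripper(deltas=[0,0,-0.0125,0,0,0,-0.0438,0,-0.0125,-0.0125,-0.0875,-0.0032,-0.0438,-0.0438,-0.1188,-0.0136,-0.0813,-0.075,-0.125,-0.0136,-0.1188,-0.1063,-0.125,-0.0136,-0.1563,-0.1375,-0.125,-0.0136,-0.1938,-0.1688,-0.125,-0.0136,-0.2225,-0.1938,-0.125,-0.0136,-0.2303,-0.2014,-0.1188,-0.0136,-0.2303,-0.2014,-0.1063,-0.0136,-0.2303,-0.2014,-0.0938,-0.0136,-0.2303,-0.2014,-0.0838,-0.0136,-0.2303,-0.2014,-0.0838,-0.0136])

```text
clock: 15.45
tool_pos: [0.5899, 0.0917, 0.0684]
orientation: [2.362, -2.066, -0.004]
wrist_force: [-0.3, 0.4, -0.9]
width: 0.606
grasp_force: 27.4
```

```bash
python3 - <<'E'
from h import *
where(); s=manip.get_state(); im=manip.get_image("wrist"); cv2.imwrite("pics/w10.png",im[:,:,::-1])
tr(0,.096,.053)
for c in blobs(im,(8,35,100),(30,110,255),3000):
    print(cv2.boundingRect(c))
    q=onplane("wrist",c[:,0],s["tool_pos"][2]+.035,s)-O; q=np.c_[q@X,q@U]*1000
    e=q[:,1].min(); print("end y",e.round(1))
E
```

```text
tray x,y,z mm [-2.6 94.9 68.4] F tray [-0.3  0.4 -0.9] w 0.606 t 15.45
shift [-0.0011 -0.0019  0.0169] turn -0.0013 q6 -0.355
(247, 275, 158, 141)
end y 63.6
(261, 0, 119, 242)
end y -20.4
```

Emit:
shift_gripper(deltas=[0,-0.0013,0.005,0,0,-0.0024,0.01,0,0,-0.0024,0.015,0,0,-0.0024,0.0181,0,0,-0.0024,0.0194,0,0,-0.0024,0.0194,0,0,-0.0024,0.0194,0])

```text
clock: 16.08
tool_pos: [0.5937, 0.0933, 0.0559]
orientation: [-2.366, 2.067, -0.0]
wrist_force: [0.6, -0.2, -0.9]
width: 0.603
grasp_force: 27.4
```

```bash
python3 - <<'E'
from h import *
where()
E
```

```text
tray x,y,z mm [ 1.4 96.  55.9] F tray [ 0.6 -0.2 -0.9] w 0.603 t 16.0833
```

Emit:
shift_gripper(deltas=[-0.0019,0,0,0,-0.0038,0,0,0,-0.005,0,0,0,-0.0063,0,0,0,-0.0063,0,0,0])

```text
clock: 16.5
tool_pos: [0.5931, 0.0982, 0.0559]
orientation: [2.366, -2.067, 0.001]
wrist_force: [0.9, -0.7, -0.3]
width: 0.606
grasp_force: 27.3
```

```bash
python3 - <<'E'
from h import *
where()
E
```

```text
tray x,y,z mm [  1.4 100.9  55.9] F tray [ 0.8 -0.8 -0.3] w 0.606 t 16.5
```

Scaled: 0.003 m / 0.8 = 0.0038, -0.002 m / 0.8 = -0.0025.

Emit:
shift_gripper(deltas=[0,0.0005,0.0019,0,0,0.001,0.0038,0,-0.0009,0.001,0.0038,0,-0.0018,0.001,0.0038,0,-0.0025,0.001,0.0038,0,-0.0025,0.001,0.0038,0])

```text
clock: 17.0
tool_pos: [0.5922, 0.0981, 0.0527]
orientation: [2.363, -2.066, 0.003]
wrist_force: [3.7, -8.9, -1.9]
width: 0.606
grasp_force: 27.2
```

```bash
python3 - <<'E'
from h import *
where(); s=manip.get_state(); im=manip.get_image("wrist"); cv2.imwrite("pics/w11.png",im[:,:,::-1])
def lat(a,b,r):
    h=cv2.inRange(cv2.cvtColor(im,cv2.COLOR_RGB2HSV),(8,30,90),(30,110,255))[r]; i=np.flatnonzero(h[200:450])+200
    q=(onplane("wrist",[[i[0],r],[i[-1],r]],a,s)-O); print(b,r,i[0],i[-1],"x",(q@X*1000).round(1),"y",(q@U*1000).round(1))
z=s["tool_pos"][2]+.035
for r in(300,350): lat(z,"held",r)
for r in(100,150,200): lat(.046,"course",r)
E
```

```text
tray x,y,z mm [  0.5 100.9  52.7] F tray [ 2.5 -9.3 -1.9] w 0.606 t 17.0
held 300 248 403 x [ 26.2 -24.2] y [78.6 78.7]
held 350 253 398 x [ 26.3 -24.1] y [98.1 98.2]
course 100 265 392 x [ 24.8 -25.6] y [12.6 12.6]
course 150 266 392 x [ 24.8 -25.8] y [32.9 33. ]
course 200 268 390 x [ 24.5 -25.6] y [53.5 53.6]
```

Scaled: 0.002 m / 0.8 = 0.0025, 0.0014 m / 0.8 = 0.0018.

Emit:
shift_gripper(deltas=[0.0013,0.0009,0,0,0.0013,0.0018,0,0,0.0013,0.0018,0.001,0,0.0013,0.0018,0.002,0,0.0008,0.0018,0.0025,0,0.0008,0.0018,0.0025,0])

```text
clock: 17.55
tool_pos: [0.591, 0.0979, 0.0516]
orientation: [2.364, -2.067, 0.003]
wrist_force: [1.3, -7.5, 1.6]
width: 0.609
grasp_force: 27.7
```

```bash
python3 - <<'E'
from h import *
where()
E
```

```text
tray x,y,z mm [ -0.6 100.9  51.6] F tray [ 0.2 -7.6  1.6] w 0.609 t 17.55
```

Emit:
shift_gripper(deltas=[0,0,0,0,0,0,0,0,0,0,0,0,0,0,0,0,0,0,0,0,0,0,0,0], jaw=1.0)

```text
clock: 18.05
tool_pos: [0.5906, 0.0996, 0.0507]
orientation: [-2.366, 2.067, 0.0]
wrist_force: [0.3, -0.0, -0.5]
width: 1.005
grasp_force: 0.0
```

Emit:
shift_gripper(deltas=[0.0025,0,-0.025,0,0.0125,0,-0.0625,0,0.0375,0,-0.1063,0,0.075,0,-0.125,0,0.075,0,-0.125,0,0.075,0,-0.125,0])

```text
clock: 18.55
tool_pos: [0.5993, 0.0392, 0.152]
orientation: [-2.362, 2.068, -0.001]
wrist_force: [-0.5, 0.2, -1.4]
width: 1.002
grasp_force: 0.0
```

```bash
python3 - <<'E'
from h import *
where(); s=manip.get_state(); im=manip.get_image("wrist"); b=manip.get_image("side")
cv2.imwrite("pics/c12.png",np.hstack([cv2.resize(b[200:320,230:340,::-1],None,fx=4,fy=4,interpolation=cv2.INTER_CUBIC)[:,:400],im[:,120:520,::-1]]))
goto(.4356,.2065,.004,1.644-np.pi/2)
E
```

```text
tray x,y,z mm [ -0.4  41.6 152. ] F tray [-0.5  0.2 -1.4] w 1.002 t 18.55
shift [-0.1865  0.1386  0.1459] turn 0.0611 q6 -0.266
```

View pics/c12.png

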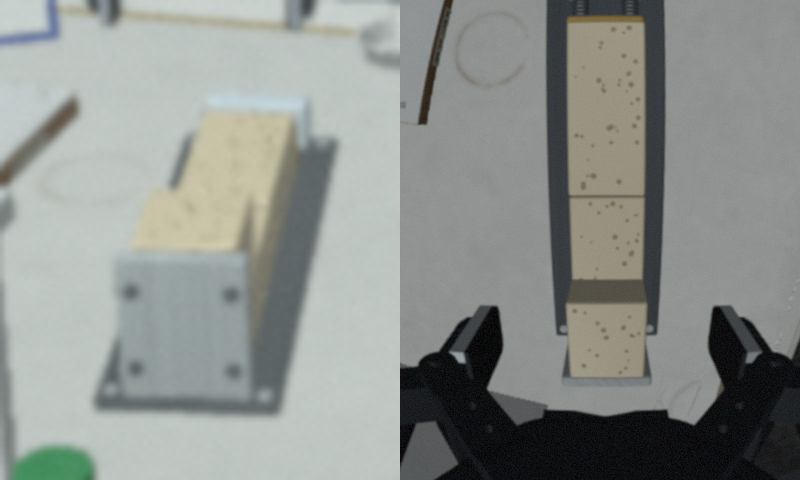

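The half brick lies flat against the end wall (wrist rows 301-378) and in line; the bottom joint is still closed at row 196. Next is brick_1.

Scaled: -0.1865 m / 0.8 = -0.2331, -0.165 m / 0.8 = -0.2063, 0.0611 rad / 3.1416 = 0.0194.

Emit:
shift_gripper(deltas=[-0.0375,0.0313,-0.025,0.0194,-0.0813,0.0625,-0.025,0.0194,-0.125,0.0938,-0.0125,0.0194,-0.1688,0.125,0.0125,0.0194,-0.2063,0.1538,0.0438,0.0194,-0.2331,0.1733,0.0813,0.0194,-0.2331,0.1733,0.1125,0.0194,-0.2331,0.1733,0.1438,0.0194,-0.2331,0.1733,0.1625,0.0194,-0.2331,0.1733,0.175,0.0194,-0.2331,0.1733,0.1825,0.0194,-0.2331,0.1733,0.1825,0.0194,-0.2331,0.1733,0.1825,0.0194], jaw=1.0, grip_n=30)

```text
clock: 19.73
tool_pos: [0.4366, 0.2063, 0.0053]
orientation: [-2.301, 2.138, -0.0]
wrist_force: [-0.1, -0.4, 0.1]
width: 0.999
grasp_force: 0.0
```

Emit:
shift_gripper(deltas=[0,0,0,0,0,0,0,0,0,0,0,0,0,0,0,0,0,0,0,0,0,0,0,0,0,0,0,0,0,0,0,0], jaw=0, grip_n=30)

```text
clock: 20.4
tool_pos: [0.4368, 0.2065, 0.0058]
orientation: [-2.3, 2.138, -0.0]
wrist_force: [-1.6, -0.2, 5.5]
width: 0.602
grasp_force: 33.7
```

```bash
python3 - <<'E'
from h import *
where();tr(0,.005,.075)
E
```

```text
tray x,y,z mm [-138.9  229.2    5.8] F tray [-1.6  0.   5.5] w 0.602 t 20.4
shift [ 0.2152 -0.1524 -0.0692] turn -0.0613 q6 -0.787
```

Scaled: 0.2152 m / 0.8 = 0.269, -0.13 m / 0.8 = -0.1625, -0.0613 rad / 3.1416 = -0.0195.

Emit:
shift_gripper(deltas=[0,0,-0.0125,0,0,0,-0.0438,0,0,0,-0.0875,0,0.0125,-0.01,-0.1313,-0.0064,0.0438,-0.0325,-0.1625,-0.0127,0.0875,-0.0625,-0.1625,-0.0195,0.1313,-0.0938,-0.1625,-0.0195,0.175,-0.125,-0.1625,-0.0195,0.2188,-0.1563,-0.1625,-0.0195,0.2538,-0.18,-0.1625,-0.0195,0.269,-0.1905,-0.15,-0.0195,0.269,-0.1905,-0.125,-0.0195,0.269,-0.1905,-0.1063,-0.0195,0.269,-0.1905,-0.09,-0.0195,0.269,-0.1905,-0.0825,-0.0195,0.269,-0.1905,-0.0825,-0.0195,0.269,-0.1905,-0.0825,-0.0195])

```text
clock: 21.82
tool_pos: [0.6042, 0.0029, 0.0713]
orientation: [2.367, -2.066, 0.001]
wrist_force: [0.7, 0.5, -1.7]
width: 0.607
grasp_force: 32.8
```

```bash
cat > lat.py <<'E'
from h import *
def chk(tag,rows_h,rows_c):
    where(); s=manip.get_state(); im=manip.get_image("wrist"); cv2.imwrite(f"pics/{tag}.png",im[:,:,::-1])
    m=cv2.inRange(cv2.cvtColor(im,cv2.COLOR_RGB2HSV),(8,30,90),(30,110,255)); z=s["tool_pos"][2]+.0345
    for L,zz in((rows_h,z),(rows_c,.046)):
        for r in L:
            i=np.flatnonzero(m[r,200:450])+200
            q=(onplane("wrist",[[i[0],r],[i[-1],r]],zz,s)-O)@np.c_[X,U]*1000; print(r,i[0],i[-1],q[:,0].round(1),"mid x",q[:,0].mean().round(2),"y",q[:,1].mean().round(1))
    col=np.flatnonzero(m[:,325]); print("col runs",[ (g[0],g[-1]) for g in np.split(col,np.flatnonzero(np.diff(col)>1)+1) if len(g)>4])
E
python3 -c "
from lat import *
chk('w13',(220,280,350),(90,120,140))"
```

```text
tray x,y,z mm [-0.3  5.  71.3] F tray [ 0.7  0.4 -1.7] w 0.607 t 21.8167
220 243 408 [ 25.2 -24.9] mid x 0.17 y -43.9
280 247 404 [ 25.3 -24.9] mid x 0.18 y -24.3
350 253 397 [ 25.5 -24.7] mid x 0.37 y 2.4
90 268 382 [ 25.7 -25. ] mid x 0.37 y -89.4
120 269 383 [ 25.4 -25.5] mid x -0.08 y -75.7
140 269 383 [ 25.5 -25.7] mid x -0.07 y -66.6
col runs [(np.int64(44), np.int64(174)), (np.int64(188), np.int64(415))]
```

Scaled: 0.0175 m / 0.8 = 0.0219, 0.015 m / 0.8 = 0.0188.

Emit:
shift_gripper(deltas=[0,0,0.005,0,0,0,0.01,0,0,0,0.015,0,0,0,0.0188,0,0,0,0.0219,0,0,0,0.0219,0,0,0,0.0219,0])

```text
clock: 22.45
tool_pos: [0.604, 0.0026, 0.0531]
orientation: [2.366, -2.067, -0.0]
wrist_force: [0.6, 0.5, -2.3]
width: 0.605
grasp_force: 32.9
```

```bash
python3 -c "
from h import *
where()"
```

```text
tray x,y,z mm [-0.6  4.8 53.1] F tray [ 0.7  0.4 -2.3] w 0.605 t 22.45
```

Emit:
shift_gripper(deltas=[-0.0013,0,0,0,-0.0025,0,0,0,-0.0038,0,0,0,-0.0044,0,0,0,-0.005,0,0,0,-0.005,0,0,0])

```text
clock: 22.95
tool_pos: [0.6036, 0.0062, 0.0534]
orientation: [2.365, -2.067, 0.001]
wrist_force: [1.0, -3.0, -2.4]
width: 0.603
grasp_force: 32.8
```

```bash
python3 -c "
from h import *
where()"
```

```text
tray x,y,z mm [-0.4  8.4 53.4] F tray [ 0.6 -3.1 -2.4] w 0.603 t 22.95
```

Scaled: 0.0025 m / 0.8 = 0.0031, 0.002 m / 0.8 = 0.0025.

Emit:
shift_gripper(deltas=[-0.0006,0,0.0006,0,-0.0013,0,0.0013,0,-0.0013,0,0.0019,0,-0.0013,0,0.0025,0,-0.0013,0,0.0031,0,-0.0013,0,0.0031,0])

```text
clock: 23.45
tool_pos: [0.6039, 0.0063, 0.0522]
orientation: [2.365, -2.067, 0.003]
wrist_force: [-0.1, -6.1, 2.2]
width: 0.605
grasp_force: 33.5
```

```bash
python3 -c "
from lat import *
chk('w14',(220,280,350),(90,120))"
```

```text
tray x,y,z mm [-0.1  8.4 52.2] F tray [-0.9 -6.   2.2] w 0.605 t 23.45
220 242 408 [ 25.7 -24.7] mid x 0.46 y -40.5
280 247 404 [ 25.4 -24.8] mid x 0.33 y -20.8
350 253 397 [ 25.7 -24.6] mid x 0.55 y 5.9
90 262 390 [ 25.4 -25.2] mid x 0.07 y -83.9
120 262 390 [ 25.5 -25.3] mid x 0.09 y -71.7
col runs [(np.int64(27), np.int64(174)), (np.int64(187), np.int64(415))]
```

Seated and aligned to under 0.5 mm. Now I release, rise straight up and check.

Emit:
shift_gripper(deltas=[0,0,0,0,0,0,0,0,0,0,0,0,0,0,0,0,0,0,0,0,0,0,0,0], jaw=1.0)

```text
clock: 24.0
tool_pos: [0.6034, 0.0079, 0.0507]
orientation: [-2.366, 2.067, 0.0]
wrist_force: [-0.5, -0.4, 0.0]
width: 1.003
grasp_force: 0.0
```

Emit:
shift_gripper(deltas=[0,0,-0.025,0,0,0,-0.0625,0,0,0,-0.1125,0,0.0375,0,-0.1625,0,0.075,0,-0.1875,0,0.075,0,-0.1875,0,0.075,0,-0.1875,0])

```text
clock: 24.58
tool_pos: [0.6123, -0.0531, 0.203]
orientation: [-2.361, 2.068, -0.004]
wrist_force: [-0.2, 0.7, 0.1]
width: 0.998
grasp_force: 0.0
```

```bash
python3 - <<'E'
from h import *
where(); im=manip.get_image("wrist"); b=manip.get_image("side")
cv2.imwrite("pics/c15.png",np.hstack([cv2.resize(b[200:320,230:340,::-1],None,fx=4,fy=4,interpolation=cv2.INTER_CUBIC)[:,:400],im[:,120:520,::-1]]))
E
```

```text
tray x,y,z mm [ 2.00e-01 -5.16e+01  2.03e+02] F tray [-0.1  0.7  0.1] w 0.998 t 24.5833
```

View pics/c15.png

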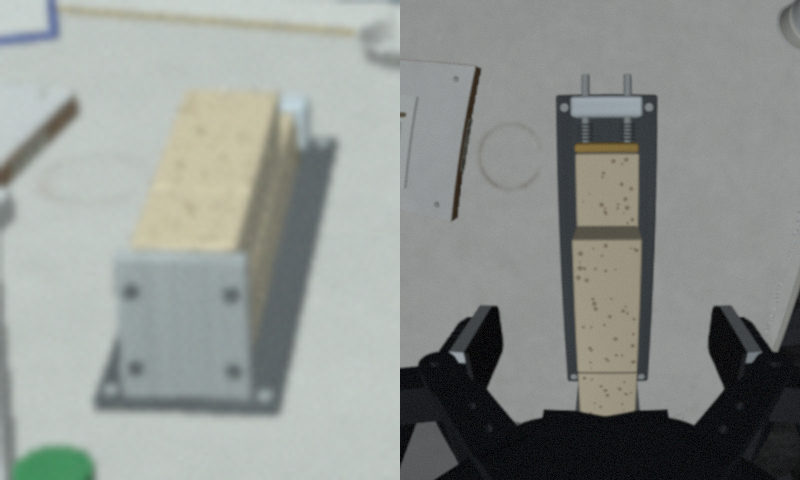

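The wall is complete: the top joint is a thin closed line (wrist row 372), every brick is flat and in line, and the plate is against the bottom course (row 151).

```bash
python3 -c "
from plant import manip
print(manip.sign_off())"
```

```text
the job is handed in; nothing more can be done
None
```

I finished the wall in the order you asked and handed it in at about 25 s; in the last pictures every brick lies flat and in line with closed joints, the arm went nowhere near the jars or dish, and the hand-in returned no verdict.

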